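# Check the spring travel of a grinding jig's tilt table

### The arm

A 6-joint arm with a two-finger parallel gripper is mounted at the origin on the work surface. World frame = base frame: x ahead of the robot, y to its left, z up, the work surface at z = 0. Lengths are in m, angles in degrees, forces in N, time in s.
With the tool pointing down it reaches from about 0.35 to 0.875 m from the base axis. Payload 4.2 kg.
Tool frame: the origin (TCP) lies midway between the tips of the shut fingers; the grasp point (between the pads) lies 19 mm behind it (r.grasp_offset is the distance from the TCP to the grasp point, in m); z points along the fingers, y is the direction in which the jaws open and shut (so a half turn about z gives the same grasp; the last joint's range is limited). The gripper opens to 87 mm and grips with 3 to 60 N. Pads are 19 mm wide; open, the fingers measure 117 mm over their backs; the gripper's body (75 mm by 190 mm) begins 51 mm behind the grasp point.
Start: joints at [81.394, 22.042, 0.453, 0, -68.411, -14.817], TCP at [0.248, 0.573, 0.223] pointing down, gripper open.
Joint ranges: [-179.83, 179.83], [-69.29, 118.12], [-61.27, 80.66], [-181.25, 117.63], [-171.15, -9.14], [-177.46, 177.46]. Speed limits (degrees/s): [159.86, 159.86, 180, 180, 180, 180].

### API

Orientations are given as a 3x3 rotation matrix whose columns are the frame's x, y, z axes.
In Python, from station import r gives the robot as it stands.
- The arm moves only by the shell command python3 -m crank 'ROWS'. ROWS is JSON, a list of rows, each a list of 3 entries, a list of its own where there are three numbers: the closure, from -1 (fully open) to 1 (shut), so that 0 is half open, then the shift along the tool's x, y, z as a fraction of full scale, then the turn, a rotation vector about the tool's x, y, z as a fraction of full scale. In form: [[fingers, [dx, dy, dz], [wx, wy, wz]], ...]. A call has 1 to 8 rows; each row shifts and turns the commanded pose from where the row before left it, along the tool's axes as they then stand; what a row does not reach is not made up. Full scale, the value 1, is 100 mm for a shift and 45 degrees for a turn. A row lasts 1/10 s, in which the tool goes at most 50 mm and 8.59 degrees, less where a joint would pass 70% of its speed; a pose out of reach is approached as far as the arm can. A call with a number of a shift or a turn outside -1 to 1 is refused whole. A call with a gripper value outside its range is refused whole. The fingers move at their own pace and stop on an object; the grip force is fixed at half the most. Time passes only in rows, so rows that do not move let the fingers close. It gives the time, the measured TCP pose, the force and the opening at its end, in the units of the state.
- r.sense(): the state, without advancing time (a new reading comes with each control period).
- r.capture(name): name is "scene" or "top" or "wrist"; returns a dict with "img" (420x560x3 uint8, blue, green, red), "fx", "fy", "cx", "cy" (pixels), "R" (3x3) and "t" (3): a world point X has camera coordinates R X + t. Camera axes: x right, y down, z forward; pixel columns grow to the right and rows downward; lengths in m; the calibration is good to about 2 mm. A picture is of the moment at which its call begins. There is no depth.
- r.finish_job(): hands the job in, once; it reports no verdict.
The state is a dict: "time_s": time; "joints": joint angles; "joint_velocities": joint speeds; "effort": joint torques, N m; "tcp_pos": TCP position; "ee_rot": TCP orientation; "wrist_force": force on the tool from outside, world axes, zero at the start; "moment": the same for the moment, N m; "gripper_width": opening from 0.0 (shut) to 1.0 (fully open).
Only numpy, scipy, OpenCV 4.12 (cv2) and the standard library are available. Lean on these libraries where they do the work, as an engineer would, in place of code of your own. Each camera call takes 0.05 s, during which the arm holds its last target.

### The job

Before grinding, check that the jig's spring-backed tilt table moves freely both ways: with a fingertip, press down the corner with the round pad (on the robot's left) until the needle stands at the left brass tab, keep it there for about a second and let it spring back level; then do the same with the square pad's corner and the right tab. Do not push the needle clearly past a tab, work only by pressing the pads (never push the needle itself or shift a tab), and leave the glass block on the plate and everything else where it lies. Finish clear of it, with the plate level.

Things in the scene. Friction and masses are not known exactly. Their poses are not given: they have to be found in the camera images.
- jig: tilt table of a grinding jig, bolted to the bench: a diamond-set grey base (175 mm square, 12 mm thick, turned 45 deg) carrying a steel plate. Origin on the bench under the plate's middle; x points to its upright scale (away from the robot, within 0.5 rad), y to the corner with the round pad (the robot's left), z up. The scale (white arc on a 60 mm wide post, 328 mm high at the top of its tabs) stands 150-175 mm from the origin along x, within 75 mm either side
- tilt_plate (a joint): tilt of the spring-backed steel plate (200 mm square, 12 mm thick, set cornerwise: corners 141 mm from the middle along the jig's x and y) about the jig's x axis at 68 mm height; rad. 0 = level, held there by springs (6.5 Nm/rad, so some 5 to 10 N on a pad brings the needle to a tab). Negative = round-pad corner down, needle leaning to the left tab; positive = square-pad corner down, needle leaning right. Stops at +-0.24. It comes back level by itself
- round_top (a point): middle of the upper face of the round black finger pad (36 mm across, 8 mm thick) on the plate's left corner, 115 mm from the plate's middle, 82 mm above the bench when level; it goes down 11 to 20 mm to bring the needle to the left tab
- square_top (a point): middle of the upper face of the square black finger pad (32 mm, 8 mm thick) on the plate's right corner, 115 mm from the middle, 82 mm above the bench when level; it goes down 11 to 20 mm to bring the needle to the right tab
- needle_tip (a point): point on the upright thin black needle, which is fixed to the plate and stands in front of the scale's far face, 172 mm from the jig's origin along x (246 mm long, 4 mm wide at its end; not to be touched). The point lies 240 mm above the tilt axis (6 mm below its end); it swings 2.1 times as far as the pads go down
- left_tab_mark (a point): where the needle-tip point lies when the needle stands exactly at the left brass tab (12 mm wide, 35 mm tall, stiffly clipped on the arc's rim, 24 to 41 mm left of the middle). Its y axis points left along the arc: positive y is past the tab
- right_tab_mark (a point): the same for the right brass tab, 24 to 41 mm right of the middle. Its y axis points left: negative y is past the tab
- blank: loose block of grey-green cast glass, 75x50x30 mm, 0.2 to 0.4 kg, lying on the middle of the plate; origin at the centre of its underside, x along its length. It must stay where it lies
- rub_stone: bystander, loose: grey-black hand rubbing stone, 90x40x25 mm block; leave alone
- coupling: bystander, loose: short brass pipe coupling (ring), 44 mm across, 30 mm tall; leave alone
- grit_cup: bystander, loose: open white cup, 70 mm across, 60 mm tall; leave alone
- brush: bystander, loose: hand brush with wooden handle lying on the table; leave alone
- squeeze_bottle: bystander, loose: clear squeeze bottle, 60 mm across, 170 mm tall; leave alone
- slate_offcut: bystander, loose: dark stepped slate offcut, 130x45 mm, up to 55 mm tall; leave alone

How it is judged (in metres and radians):
On the way, in this order (a step that is already met when the one before it is completed fails the run):
1. the round pad is pressed and the needle stands at the left tab (within 6 mm, the tab's half width) for 0.3 s (distance between needle_tip and left_tab_mark below 0.006 m and contact force between the fingers and tilt_plate_c2 above 0.5 N), for 0.3 s.
2. the plate is let go and back level (within 0.03 rad) (value of joint tilt_plate between -0.03 and 0.03 rad and velocity of joint tilt_plate between -0.05 and 0.05 rad/s and contact force between the fingers and tilt_plate_c2 below 0.1 N and contact force between the fingers and tilt_plate_c3 below 0.1 N), for 0.2 s.
3. the square pad is pressed and the needle stands at the right tab (within 6 mm) for 0.3 s (distance between needle_tip and right_tab_mark below 0.006 m and contact force between the fingers and tilt_plate_c3 above 0.5 N), for 0.3 s.
At the end, for the whole second after the job is handed in: The plate is at rest within 0.03 rad of level, the fingers are off the pads, the glass block lies within 15 mm of where it was, the tabs within 3 mm and the bystanders within 20 mm (all of step 2 and distance of blank from where it was at the start of the episode below 0.015 m and linear speed of blank below 0.02 m/s and distance of each of rub_stone, coupling, grit_cup, brush, squeeze_bottle, slate_offcut from where it was at the start of the episode below 0.02 m and distance of each of left_tab_mark, right_tab_mark from where it was at the start of the episode below 0.003 m); the robot touches nothing.
It fails at once if the needle is pushed more than 12 mm past a tab (y of needle_tip in the frame of left_tab_mark above 0.012 m or y of needle_tip in the frame of right_tab_mark below -0.012 m).
It fails at once if the needle is pushed directly by the robot (contact force between any of the fingers, the arm and tilt_plate_c4 above 0.5 N or contact force between any of the fingers, the arm and tilt_plate_c5 above 0.5 N or contact force between any of the fingers, the arm and tilt_plate_c6 above 0.5 N).
It fails at once if a tab is shifted (more than 3 mm) (distance of any of left_tab_mark, right_tab_mark from where it was at the start of the episode above 0.003 m).
It fails at once if the glass block is lifted, carried or shifted (more than 15 mm) (distance of blank from where it was at the start of the episode above 0.015 m).
It fails at once if a bystander is moved by more than 20 mm (distance of any of rub_stone, coupling, grit_cup, brush, squeeze_bottle, slate_offcut from where it was at the start of the episode above 0.02 m).
It also fails if it takes over 56 s, if anything falls off the work surface, if the arm or the gripper's body presses on something with over 40 N, if the wrist force passes 120 N, or if a joint passes its speed limit or range.

## Working session

There is one attempt and no reset: what is moved stays moved. The work goes in short steps, Python scripts to look and compute and a shell command to move; the robot and the scene stay as the last step left them, time stands still between calls to the robot, and variables do not carry over. Pictures are saved under pics/ and viewed, and the job is handed in when it is done.

```bash
ls; mkdir -p pics
python3 - <<'E'
from station import r
import cv2
s=r.sense();print(s)
for n in("scene","top","wrist"):
    c=r.capture(n);cv2.imwrite(f"pics/{n}0.png",c["img"]);print(n,c["fx"],c["cx"],c["cy"],c["R"],c["t"])
E
```

```text
pics
{'time_s': 0.0, 'joints': array([ 8.13935653e+01,  2.20900244e+01,  3.80238530e-01, -3.04830816e-02,
       -6.84104364e+01, -1.48182503e+01]), 'joint_velocities': array([ 0.02536436, -0.06555144,  0.0045369 ,  0.00999992,  0.01396346,
        0.06585971]), 'effort': array([ 3.98563207e-04, -3.90664458e+01,  1.87403959e+01,  4.22010541e+00,
        1.09226667e-02, -1.91095428e-04]), 'tcp_pos': array([0.24818395, 0.57295686, 0.22146663]), 'ee_rot': array([[ 9.17505410e-01, -3.97722487e-01, -8.03125913e-04],
       [-3.97723294e-01, -9.17503231e-01, -2.00056698e-03],
       [ 5.87998559e-05,  2.15495291e-03, -9.99997676e-01]]), 'wrist_force': array([ 0.32896766, -0.43996946, -0.51005628]), 'moment': array([-0.02694755, -0.02088171,  0.04962129]), 'gripper_width': 1.0017476236598482}
scene 489.5760735663171 284.6633328830594 214.88674455921995 [[ 0.33328378  0.94258207 -0.02146991]
 [ 0.57336134 -0.22070454 -0.78901602]
 [-0.74845087  0.25065623 -0.61399736]] [-0.16460361 -0.13207426  1.72432576]
top 473.61107548163994 283.7514455322965 208.55355125806403 [[ 0.05895542 -0.99824668  0.00527563]
 [-0.97741681 -0.05879794 -0.20297582]
 [ 0.20293014  0.00681004 -0.97916954]] [-0.03806954  0.52495989  1.29773162]
wrist 296.17753897172054 274.6028893687337 210.70683686566048 [[-0.39687955 -0.9178672   0.00253483]
 [-0.87373054  0.37863839  0.30533247]
 [-0.28121444  0.11896545 -0.95224244]] [ 0.62351079 -0.03760141  0.39224047]
```

View pics/scene0.png

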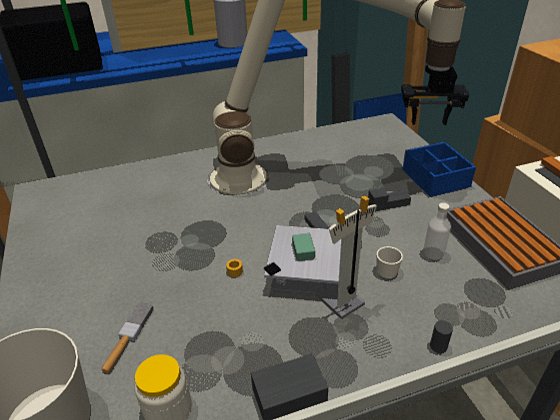

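View pics/top0.png

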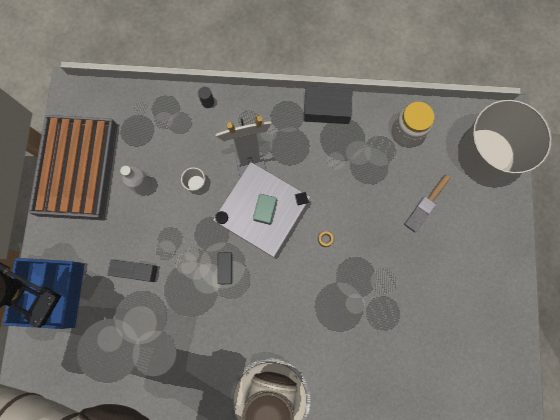

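View pics/wrist0.png

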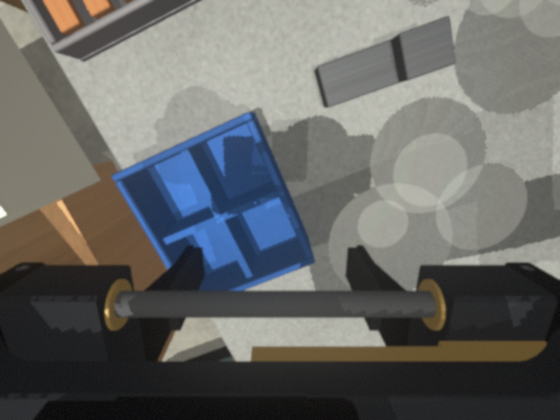

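The top view shows the round pad at (222,217), the square pad at (302,198), and the tabs at (230,127) and (259,121). In the scene view the tabs are at (341,217) and (364,203). I'll locate these precisely.

```bash
cat > h.py <<'E'
import numpy as np,cv2
def ray(c,u,v):
    R=np.array(c["R"]);t=np.array(c["t"])
    d=R.T@np.array([(u-c["cx"])/c["fx"],(v-c["cy"])/c["fy"],1]);o=-R.T@t
    return o,d
def onz(c,u,v,z):
    o,d=ray(c,u,v);return o+d*(z-o[2])/d[2]
def proj(c,X):
    p=np.array(c["R"])@X+np.array(c["t"]);return np.array([c["fx"]*p[0]/p[2]+c["cx"],c["fy"]*p[1]/p[2]+c["cy"]])
def blobs(m,off=(0,0),amin=8):
    n,l,s,ce=cv2.connectedComponentsWithStats(m.astype(np.uint8))
    return [(np.round(ce[i]+off,1),s[i,4],s[i,:4]) for i in range(1,n) if s[i,4]>=amin]
E
python3 - <<'E'
from station import r
from h import *
c=r.capture("top");i=c["img"];
roi=i[160:260,205:325].astype(int)
dark=roi.max(2)<45
P=[]
for b in blobs(dark,(205,160),20):
    p=onz(c,*b[0],0.082);print(b,p)
def tabs(img,x0,x1,y0,y1):
    h=cv2.cvtColor(img[y0:y1,x0:x1],cv2.COLOR_BGR2HSV)
    return blobs((h[...,1]>150)&(h[...,2]>90)&(h[...,0]<30)&(h[...,0]>10),(x0,y0),5)
print(tabs(i,200,290,100,160))
s=r.capture("scene");print(tabs(s["img"],310,400,180,240))
a=cv2.resize(i[100:265,190:330],None,fx=4,fy=4,interpolation=2)[:600];cv2.imwrite("pics/topz.png",a)
b=cv2.resize(s["img"][185:325,250:400],None,fx=4,fy=4,interpolation=2);cv2.imwrite("pics/scz.png",b)
E
```

```text
(array([301.5, 198.4]), np.int32(101), array([91, 33, 12, 12], dtype=int32)) [ 0.55252165 -0.05497046  0.082     ]
(array([221.6, 215.7]), np.int32(57), array([11, 52, 12, 10], dtype=int32)) [0.48981924 0.16448321 0.082     ]
[]
[(array([364.6, 201.8]), np.int32(57), array([51, 16,  8, 16], dtype=int32)), (array([340.4, 214.4]), np.int32(53), array([26, 28,  9, 17], dtype=int32))]
```

View pics/topz.png

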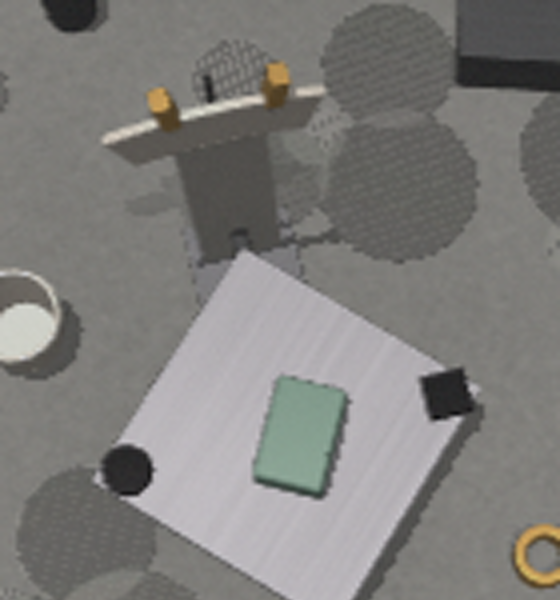

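View pics/scz.png

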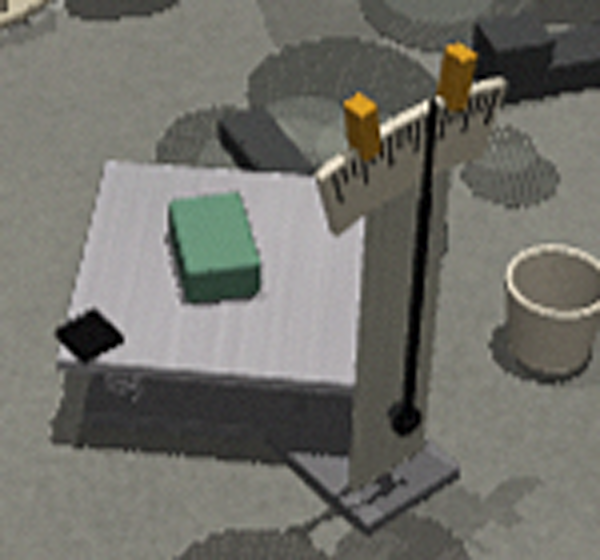

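```bash
cat >> h.py <<'E'
RP=None
def setup(c):
    rp=onz(c,221.8,217.5,.082);sp=onz(c,301.6,198.6,.082)
    O=(rp+sp)/2;O[2]=0
    y=(rp-sp);L=np.linalg.norm(y);y/=L;x=np.array([y[1],-y[0],0])
    return rp,sp,O,x,y,L
def onneedle(s,u,v,O,x,d=.172):
    o,dd=ray(s,u,v);k=(d-(o-O)@x)/(dd@x);return o+k*dd
E
python3 - <<'E'
from station import r
from h import *
c=r.capture("top");s=r.capture("scene")
rp,sp,O,x,y,L=setup(c);print(rp,sp,O,x,L, np.degrees(np.arctan2(x[1],x[0])))
def jig(u,v,d=.172):
    p=onneedle(s,u,v,O,x,d)-O;return np.round([p@y*1000,p[2]*1000],1), np.round(np.arctan2(p@y,p[2]-.068),4)
print("L",jig(364.6,201.8),"R",jig(340.4,214.4))
for t in (-.2,-.1,0,.1,.2):
  print(t,[ (proj(s,O+.172*x+y*(-np.sin(t))*q+np.array([0,0,.068+np.cos(t)*q]))-[250,185])*4 for q in (.1,.24,.26)])
h=s["img"][180:300,310:400].astype(int)
for v in range(200,292,6):
    row=s["img"][v].astype(int).max(1);u=np.where(row[345:366]<40)[0]+345
    if len(u): print(v,u.min(),u.max(),jig(u.mean(),v))
E
```

```text
[0.48477399 0.16349267 0.082     ] [ 0.55196354 -0.05528021  0.082     ] [0.51836876 0.05410623 0.        ] [0.95593263 0.29358612 0.        ] 0.2288580491461765 17.072773996416934
L (array([ 20.9, 325. ]), np.float64(0.0812)) R (array([-48.1, 323.9]), np.float64(-0.1858))
-0.2 [array([435.71621708, 286.57730197]), array([490.78351418,  81.29349887]), array([499.25359462,  49.71812804])]
-0.1 [array([423.4598177 , 291.78651029]), array([459.85627997,  92.19544528]), array([465.5031252 ,  61.22925286])]
0 [array([410.84899707, 298.37459161]), array([427.52035533, 107.06959979]), array([430.12735614,  77.15408466])]
0.1 [array([398.02561202, 306.28286303]), array([394.18814351, 125.83846896]), array([393.58383876,  97.42301623])]
0.2 [array([385.13767686, 315.43352505]), array([360.31521275, 148.34477651]), array([356.38274057, 121.87392119])]
212 358 361 (array([  8.1, 303.5]), np.float64(0.0344))
218 352 360 (array([ -0.4, 291.2]), np.float64(-0.0019))
224 347 357 (array([ -7.7, 278.1]), np.float64(-0.0366))
230 356 357 (array([  3.8, 255.3]), np.float64(0.0203))
236 355 357 (array([  3.9, 237.8]), np.float64(0.0231))
242 354 356 (array([  2.4, 220.8]), np.float64(0.0159))
248 354 356 (array([  4.2, 201.7]), np.float64(0.031))
254 353 355 (array([  2.6, 184.1]), np.float64(0.0226))
260 353 355 (array([  4.4, 164.2]), np.float64(0.0456))
266 352 354 (array([  2.8, 145.8]), np.float64(0.0364))
272 352 354 (array([  4.6, 125.1]), np.float64(0.0811))
278 351 353 (array([  3. , 105.9]), np.float64(0.0802))
284 351 353 (array([ 4.9, 84.2]), np.float64(0.2926))
290 348 354 (array([ 3.3, 64.3]), np.float64(2.4166))
```

Run:
```python
from station import r
from h import *
c=r.capture("top");s=r.capture("scene")
for n,i,x0,y0,w,hh in (("t9",c["img"],215,105,66,50),("s9",s["img"],325,185,60,50)):
    cv2.imwrite(f"pics/{n}.png",cv2.resize(i[y0:y0+hh,x0:x0+w],None,fx=12,fy=12,interpolation=0))
```

```text
(no output)
```

View pics/t9.png

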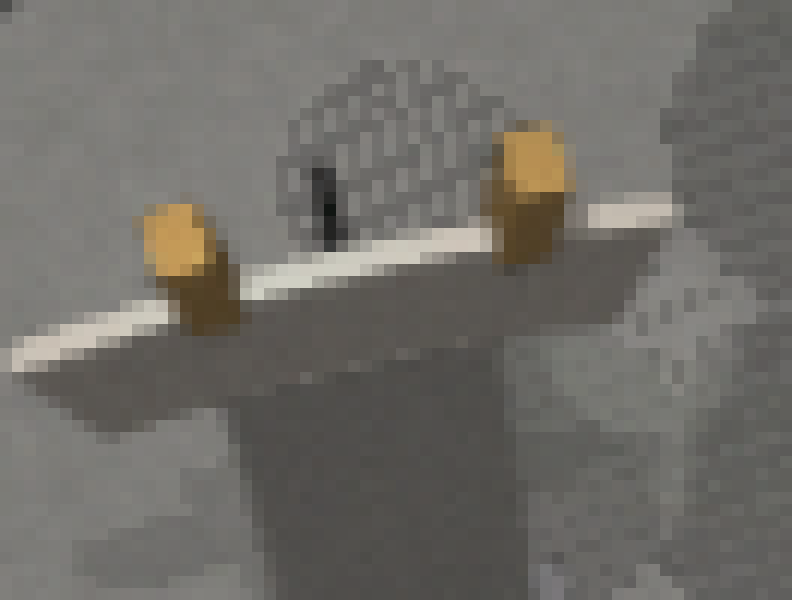

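View pics/s9.png

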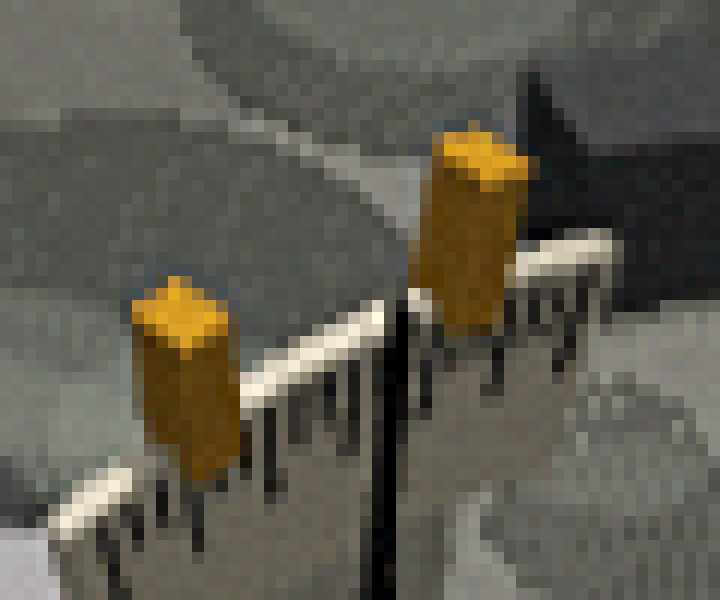

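```bash
cat >> h.py <<'E'
def tri(c,a,s,b):
    (o1,d1),(o2,d2)=ray(c,*a),ray(s,*b)
    k=np.linalg.lstsq(np.c_[d1,-d2],o2-o1,rcond=None)[0]
    p,q=o1+k[0]*d1,o2+k[1]*d2
    return (p+q)/2,np.linalg.norm(p-q)
E
python3 - <<'E'
from station import r
from h import *
c=r.capture("top");s=r.capture("scene");rp,sp,O,x,y,L=setup(c)
T=lambda a,b:(a/12+215-.5,b/12+105-.5); S=lambda a,b:(a/12+325-.5,b/12+185-.5)
for n,a,b in(("L",(178,240),(478,155)),("R",(534,160),(180,312)),("needle",(322,172),(398,300))):
    p,e=tri(c,T(*a),s,S(*b));p=p-O;print(n,np.round([p@x,p@y,p[2],e],4),"theta",np.arctan2(p@y,p[2]-.068))
print("cam jig",[(ray(s,0,0)[0]-O)@v for v in(x,y)])
E
```

```text
L [0.1613 0.0306 0.3263 0.0005] theta 0.11799581627563846
R [ 0.1618 -0.0411  0.3248  0.0007] theta -0.15875019954830513
needle [1.735e-01 2.000e-04 3.149e-01 0.000e+00] theta 0.0008070502840013106
cam jig [np.float64(0.7572229014372749), np.float64(-0.6094847104476939)]
```

Triangulation puts the needle tip at about 0 mm, the left tab at θ≈0.118 (28 mm) and the right tab at θ≈0.159 (38 mm). That means pressing the pads about 13.6 mm and 18.2 mm. I'll shut the fingers and line the tool up with the jig.

```bash
python3 -m crank '[[1,[0,0,-0.1],[0,0,-0.18]],[1,[0,0,-0.1],[0,0,-0.18]],[1,[0,0,0],[0,0,-0.18]],[1,[0,0,0],[0,0,-0.18]],[1,[0,0,0],[0,0,-0.18]],[1,[0,0,0],[0,0,0]]]'
```

```text
time_s: 1.15
tcp_pos: [0.2484, 0.5735, 0.2426]
ee_rot: [[0.956, 0.293, -0.0], [0.293, -0.956, 0.0], [-0.0, -0.0, -1.0]]
wrist_force: [0.2, 0.5, -0.5]
gripper_width: 0.54
```

```bash
python3 -m crank '[[1,[0.1,0.45,0],[0,0,0]],[1,[0.1,0.45,0],[0,0,0]],[1,[0.1,0.45,0],[0,0,0]],[1,[0.1,0.45,0],[0,0,0]],[1,[0.1,0.45,0],[0,0,0]],[1,[0.1,0.45,0],[0,0,0]],[1,[0.1,0.45,0],[0,0,0]],[1,[0.1,0.45,0],[0,0,0]]]'
```

```text
time_s: 1.95
tcp_pos: [0.4312, 0.2512, 0.243]
ee_rot: [[0.957, 0.291, 0.001], [0.291, -0.957, 0.001], [0.001, -0.0, -1.0]]
wrist_force: [1.1, 0.9, 0.9]
gripper_width: 0.007
```

```bash
python3 -m crank '[[1,[0,0,0],[0,0,0]],[1,[0,0,0],[0,0,0]],[1,[0,0,0],[0,0,0]]]'
cat > st.py <<'E'
from station import r
from h import *
def go():
    s=r.sense();c=r.capture("top")
    return s
E
python3 - <<'E'
from station import r
import numpy as np
s=r.sense();print(s["tcp_pos"],s["ee_rot"],s["wrist_force"],s["gripper_width"],s["joints"])
R=s["ee_rot"]
for t in ([.4848,.1635,.082],[.552,-.0553,.082]): print(R.T@(np.array(t)-s["tcp_pos"])*10)
E
```

```text
time_s: 2.25
tcp_pos: [0.4305, 0.2534, 0.2426]
ee_rot: [[0.956, 0.293, 0.0], [0.293, -0.956, 0.0], [0.0, -0.0, -1.0]]
wrist_force: [-0.7, -0.1, 0.4]
gripper_width: 0.007
[0.43045455 0.25338189 0.24261802] [[ 9.56183622e-01  2.92767594e-01  1.30266979e-04]
 [ 2.92767547e-01 -9.56183599e-01  2.96082735e-04]
 [ 2.11242579e-04 -2.44971518e-04 -9.99999948e-01]] [-0.68135541 -0.09637631  0.35535729] 0.00716369122682272 [ 4.91374943e+01  8.85849639e+00 -1.48600341e+01 -5.95813323e-03
 -6.62637567e+01  5.78886230e+01]
[0.25615802 1.01893524 1.60598474]
[0.25813802 3.30780478 1.60542445]
```

```bash
python3 -m crank '[[1,[0.086,0.34,0],[0,0,0]],[1,[0.085,0.34,0.1],[0,0,0]],[1,[0.085,0.34,0.2],[0,0,0]],[1,[0,0,0.4],[0,0,0]],[1,[0,0,0.3],[0,0,0]],[1,[0,0,0.3],[0,0,0]],[1,[0,0,0.1],[0,0,0]],[1,[0,0,0],[0,0,0]]]'
python3 - <<'E'
from station import r
import cv2,numpy as np
a=r.capture("top")["img"][100:260,190:330];b=r.capture("scene")["img"][185:325,250:400]
cv2.imwrite("pics/ab1.png",np.hstack([cv2.resize(a,(400,460)),cv2.resize(b,(400,460))]))
E
```

```text
time_s: 3.05
tcp_pos: [0.4842, 0.1635, 0.1014]
ee_rot: [[0.955, 0.295, -0.003], [0.295, -0.955, -0.002], [-0.003, 0.001, -1.0]]
wrist_force: [-0.7, -0.1, 1.2]
gripper_width: 0.006
```

View pics/ab1.png

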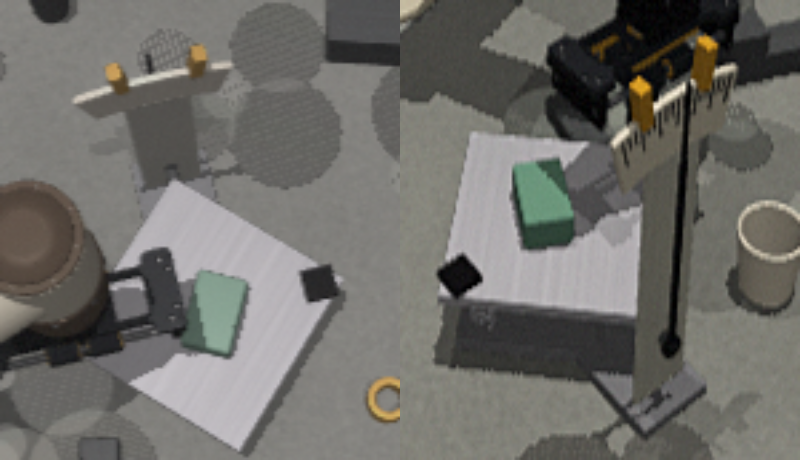

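The fingertip is above the round pad and the needle is upright. I'll descend gently.

```bash
python3 -m crank '[[1,[0,0,0.1],[0,0,0]],[1,[0,0,0.05],[0,0,0]],[1,[0,0,0.03],[0,0,0]],[1,[0,0,0.03],[0,0,0]],[1,[0,0,0],[0,0,0]],[1,[0,0,0],[0,0,0]]]'
cat > nd.py <<'E'
# needle tilt from the scene view: dark columns between rows, fitted; expected-tilt scan
from station import r
from h import *
import sys
RP=np.array([.48477,.16349,.082]);SP=np.array([.55196,-.05528,.082])
O=(RP+SP)/2;O[2]=0;y=(RP-SP);y/=np.linalg.norm(y);x=np.array([y[1],-y[0],0])
s=r.capture("scene");g=s["img"].astype(int).max(2)
pts=[]
base=proj(s,O+.172*x+[0,0,.068])
for q in np.arange(.10,.215,.01):
    best=[]
    for t in np.arange(-.24,.24,.004):
        p=proj(s,O+.1735*x-y*np.sin(t)*q+np.array([0,0,.068+np.cos(t)*q]))
        best.append((cv2.getRectSubPix(np.float32(g),(1,1),tuple(map(float,p)))[0,0],t))
    b=np.array(best);m=b[:,0]<b[:,0].min()+12
    pts.append((round(q,2),round(b[m,1].mean(),3),int(b[:,0].min())))
print(pts)
cv2.imwrite("pics/"+sys.argv[1]+".png",cv2.resize(s["img"][185:325,310:400],None,fx=4,fy=4,interpolation=0))
z=r.sense();print(np.round(z["tcp_pos"],4),np.round(z["wrist_force"],1),z["time_s"])
E
python3 nd.py n1
```

```text
time_s: 3.75
tcp_pos: [0.4851, 0.1629, 0.0817]
ee_rot: [[0.956, 0.294, 0.0], [0.294, -0.956, -0.0], [0.0, 0.0, -1.0]]
wrist_force: [-0.9, -0.9, 1.3]
gripper_width: 0.007
[(np.float64(0.1), np.float64(-0.036), 0), (np.float64(0.11), np.float64(-0.032), 0), (np.float64(0.12), np.float64(-0.026), 2), (np.float64(0.13), np.float64(-0.028), 2), (np.float64(0.14), np.float64(-0.024), 0), (np.float64(0.15), np.float64(-0.022), 0), (np.float64(0.16), np.float64(-0.026), 2), (np.float64(0.17), np.float64(-0.022), 0), (np.float64(0.18), np.float64(-0.02), 1), (np.float64(0.19), np.float64(-0.018), 4), (np.float64(0.2), np.float64(-0.02), 7), (np.float64(0.21), np.float64(-0.018), 4)]
[0.4851 0.1628 0.0817] [-0.3 -0.4  0.1] 3.8
```

View pics/n1.png

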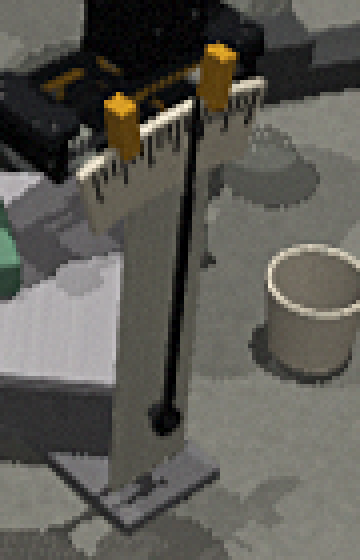

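The needle is still level: the baseline reads −0.018 at q=0.21, which is camera bias. The fingertip is just at the pad, so I'll press 6 mm.

```bash
python3 -m crank '[[1,[0,0,0.03],[0,0,0]],[1,[0,0,0.03],[0,0,0]],[1,[0,0,0],[0,0,0]],[1,[0,0,0],[0,0,0]]]';python3 nd.py n2
```

```text
time_s: 4.2
tcp_pos: [0.4852, 0.1633, 0.0758]
ee_rot: [[0.956, 0.294, 0.0], [0.294, -0.956, 0.001], [0.001, -0.0, -1.0]]
wrist_force: [-2.9, 2.2, 4.1]
gripper_width: -0.003
[(np.float64(0.1), np.float64(-0.09), 2), (np.float64(0.11), np.float64(-0.086), 1), (np.float64(0.12), np.float64(-0.084), 6), (np.float64(0.13), np.float64(-0.082), 0), (np.float64(0.14), np.float64(-0.082), 1), (np.float64(0.15), np.float64(-0.076), 1), (np.float64(0.16), np.float64(-0.078), 1), (np.float64(0.17), np.float64(-0.076), 0), (np.float64(0.18), np.float64(-0.074), 4), (np.float64(0.19), np.float64(-0.074), 10), (np.float64(0.2), np.float64(-0.072), 3), (np.float64(0.21), np.float64(-0.074), 3)]
[0.4852 0.1633 0.0758] [-1.3  2.9  4.2] 4.25
```

Tilt is about −0.055 after ~5.9 mm. I need −0.118, so about 6.5 mm more.

```bash
python3 -m crank '[[1,[0,0,0.03],[0,0,0]],[1,[0,0,0.02],[0,0,0]],[1,[0,0,0.015],[0,0,0]],[1,[0,0,0],[0,0,0]],[1,[0,0,0],[0,0,0]]]';python3 nd.py n3
```

```text
time_s: 4.75
tcp_pos: [0.4852, 0.1635, 0.0697]
ee_rot: [[0.956, 0.294, 0.001], [0.294, -0.956, 0.001], [0.001, -0.001, -1.0]]
wrist_force: [-4.0, 4.5, 7.4]
gripper_width: 0.006
[(np.float64(0.1), np.float64(-0.138), 1), (np.float64(0.11), np.float64(-0.142), 0), (np.float64(0.12), np.float64(-0.142), 0), (np.float64(0.13), np.float64(-0.138), 3), (np.float64(0.14), np.float64(-0.136), 0), (np.float64(0.15), np.float64(-0.136), 2), (np.float64(0.16), np.float64(-0.13), 1), (np.float64(0.17), np.float64(-0.132), 0), (np.float64(0.18), np.float64(-0.132), 5), (np.float64(0.19), np.float64(-0.132), 0), (np.float64(0.2), np.float64(-0.128), 5), (np.float64(0.21), np.float64(-0.128), 5)]
[0.4852 0.1635 0.0697] [-3.7  2.6  6.6] 4.8
```

View pics/n3.png

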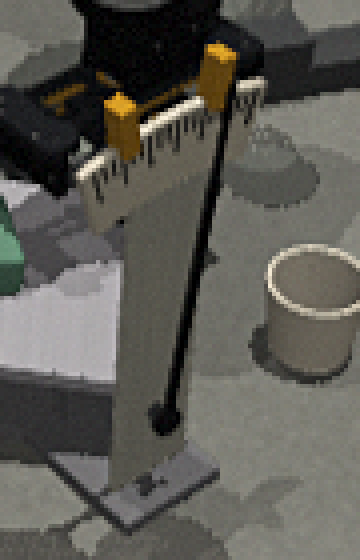

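```bash
python3 -m crank '[[1,[0,0,0.008],[0,0,0]],[1,[0,0,0],[0,0,0]],[1,[0,0,0],[0,0,0]]]';python3 nd.py n4
python3 - <<'E'
from station import r
from h import *
c=r.capture("top");cv2.imwrite("pics/t4.png",cv2.resize(c["img"][105:155,215:281],None,fx=12,fy=12,interpolation=0))
s=r.capture("scene");cv2.imwrite("pics/s4.png",cv2.resize(s["img"][185:235,325:385],None,fx=12,fy=12,interpolation=0))
E
```

```text
time_s: 5.1
tcp_pos: [0.4852, 0.1635, 0.069]
ee_rot: [[0.956, 0.294, 0.001], [0.294, -0.956, 0.001], [0.001, -0.001, -1.0]]
wrist_force: [-4.4, 5.2, 7.3]
gripper_width: 0.003
[(np.float64(0.1), np.float64(-0.146), 1), (np.float64(0.11), np.float64(-0.146), 0), (np.float64(0.12), np.float64(-0.144), 3), (np.float64(0.13), np.float64(-0.148), 3), (np.float64(0.14), np.float64(-0.138), 0), (np.float64(0.15), np.float64(-0.138), 1), (np.float64(0.16), np.float64(-0.14), 1), (np.float64(0.17), np.float64(-0.142), 1), (np.float64(0.18), np.float64(-0.138), 2), (np.float64(0.19), np.float64(-0.138), 4), (np.float64(0.2), np.float64(-0.134), 1), (np.float64(0.21), np.float64(-0.134), 4)]
[0.4852 0.1635 0.069 ] [-3.5  4.2  8.6] 5.15
```

View pics/t4.png

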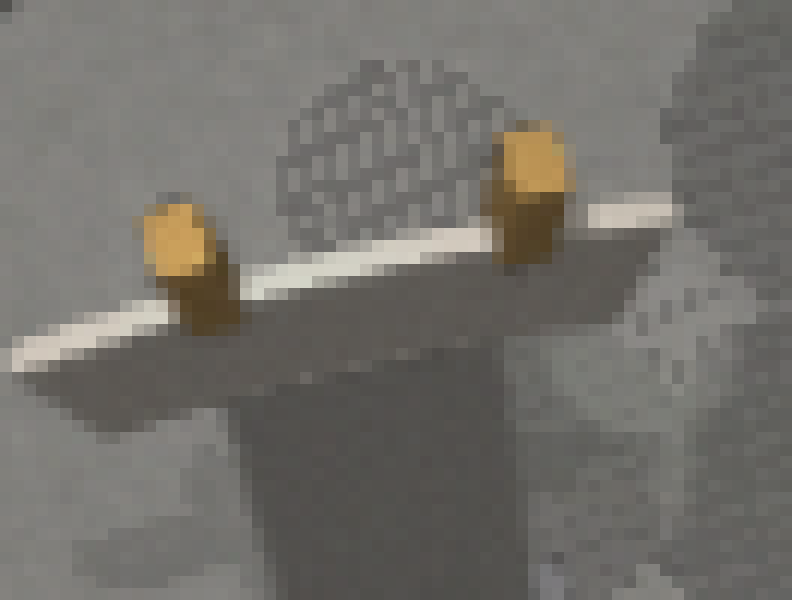

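View pics/s4.png

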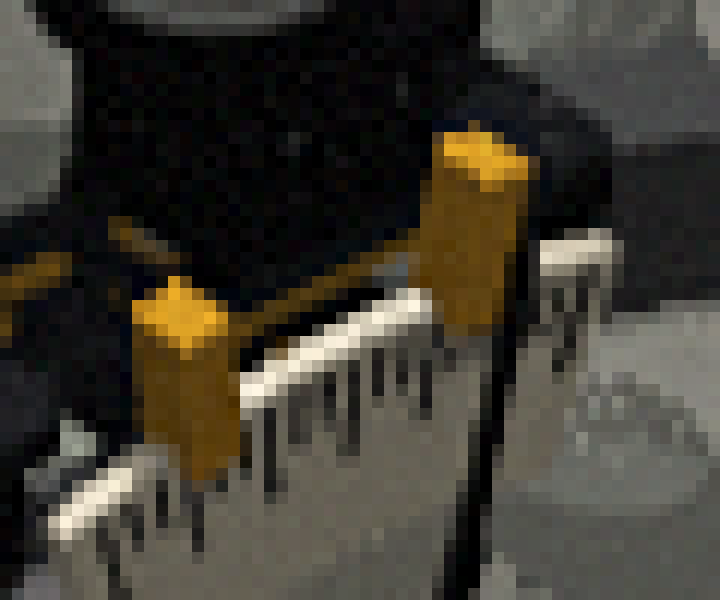

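In the top view the needle sits hidden behind the left tab, and the tilt is ≈ −0.116 against a target of −0.118. I'll hold for a second, then release.

```bash
python3 -m crank '[[1,[0,0,0],[0,0,0]],[1,[0,0,0],[0,0,0]],[1,[0,0,0],[0,0,0]],[1,[0,0,0],[0,0,0]],[1,[0,0,0],[0,0,0]],[1,[0,0,0],[0,0,0]],[1,[0,0,0],[0,0,0]],[1,[0,0,0],[0,0,0]]]'
python3 -m crank '[[1,[0,0,-0.03],[0,0,0]],[1,[0,0,-0.03],[0,0,0]],[1,[0,0,-0.04],[0,0,0]],[1,[0,0,-0.05],[0,0,0]],[1,[0,0,-0.2],[0,0,0]],[1,[0,0,-0.4],[0,0,0]],[1,[0,0,-0.3],[0,0,0]],[1,[0,0,0],[0,0,0]]]'
python3 -m crank '[[1,[0,0,0],[0,0,0]],[1,[0,0,0],[0,0,0]],[1,[0,0,0],[0,0,0]],[1,[0,0,0],[0,0,0]],[1,[0,0,0],[0,0,0]]]'
python3 nd.py n5
python3 - <<'E'
from station import r
import numpy as np
s=r.sense();print(s["ee_rot"].T@(np.array([.552,-.0553,.082])-s["tcp_pos"])*10)
E
```

```text
time_s: 6.05
tcp_pos: [0.4852, 0.1635, 0.069]
ee_rot: [[0.956, 0.294, 0.001], [0.294, -0.956, 0.001], [0.001, -0.001, -1.0]]
wrist_force: [-4.6, 4.6, 7.1]
gripper_width: 0.004
time_s: 6.85
tcp_pos: [0.4875, 0.1636, 0.1776]
ee_rot: [[0.956, 0.294, 0.008], [0.294, -0.956, 0.004], [0.009, -0.001, -1.0]]
wrist_force: [0.9, -0.5, 0.1]
gripper_width: 0.003
time_s: 7.35
tcp_pos: [0.4848, 0.1627, 0.1726]
ee_rot: [[0.956, 0.294, -0.001], [0.294, -0.956, -0.001], [-0.001, 0.001, -1.0]]
wrist_force: [-0.1, -0.2, -0.6]
gripper_width: 0.001
[(np.float64(0.1), np.float64(-0.026), 4), (np.float64(0.11), np.float64(-0.026), 0), (np.float64(0.12), np.float64(-0.018), 0), (np.float64(0.13), np.float64(-0.012), 0), (np.float64(0.14), np.float64(-0.016), 3), (np.float64(0.15), np.float64(-0.01), 0), (np.float64(0.16), np.float64(-0.012), 1), (np.float64(0.17), np.float64(-0.014), 3), (np.float64(0.18), np.float64(-0.012), 2), (np.float64(0.19), np.float64(-0.01), 7), (np.float64(0.2), np.float64(-0.008), 1), (np.float64(0.21), np.float64(-0.006), 0)]
[0.4849 0.1628 0.1727] [ 0.2 -0.2  0.2] 7.4
[1.97279055e-03 2.28144767e+00 9.08286120e-01]
```

View pics/n5.png

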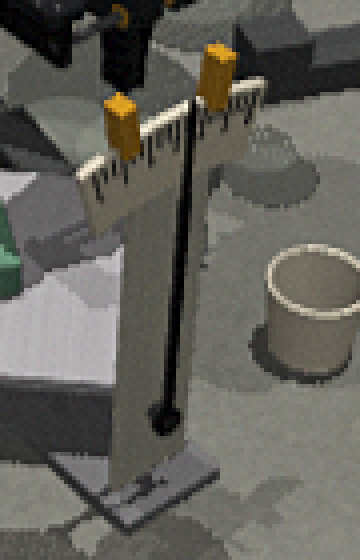

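```bash
python3 -m crank '[[1,[0,0.4,0],[0,0,0]],[1,[0,0.4,0],[0,0,0]],[1,[0,0.4,0],[0,0,0]],[1,[0,0.4,0],[0,0,0]],[1,[0,0.4,0],[0,0,0]],[1,[0,0.28,0],[0,0,0]],[1,[0,0,0],[0,0,0]],[1,[0,0,0],[0,0,0]]]'
python3 nd.py n6;python3 nd.py n6|tail -1
python3 - <<'E'
from station import r
from h import *
c=r.capture("top");s=r.sense();print(s["ee_rot"].T@(np.array([.552,-.0553,.082])-s["tcp_pos"])*10)
cv2.imwrite("pics/t6.png",cv2.resize(c["img"][100:260,190:330],None,fx=3.5,fy=3.5))
E
```

```text
time_s: 8.2
tcp_pos: [0.5518, -0.0555, 0.1728]
ee_rot: [[0.956, 0.292, -0.001], [0.292, -0.956, 0.0], [-0.001, -0.0, -1.0]]
wrist_force: [-0.3, 0.0, 0.6]
gripper_width: 0.005
[(np.float64(0.1), np.float64(-0.026), 1), (np.float64(0.11), np.float64(-0.026), 0), (np.float64(0.12), np.float64(-0.018), 0), (np.float64(0.13), np.float64(-0.014), 0), (np.float64(0.14), np.float64(-0.016), 2), (np.float64(0.15), np.float64(-0.02), 0), (np.float64(0.16), np.float64(-0.012), 1), (np.float64(0.17), np.float64(-0.014), 1), (np.float64(0.18), np.float64(-0.012), 8), (np.float64(0.19), np.float64(-0.01), 8), (np.float64(0.2), np.float64(-0.008), 2), (np.float64(0.21), np.float64(-0.006), 0)]
[ 0.5517 -0.0549  0.173 ] [-0.5  0.1  0.4] 8.25
[ 0.5517 -0.0544  0.1731] [-1.5  0.8 -0.2] 8.3
[-0.00105423  0.01139856  0.9125568 ]
```

View pics/t6.png

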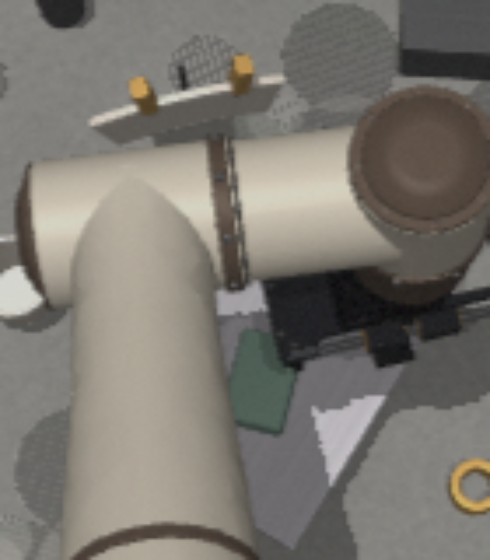

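Run:
```python
from station import r
from h import *
c=r.capture("scene");print(r.sense()["joints"])
cv2.imwrite("pics/s6.png",cv2.resize(c["img"][60:330,180:460],None,fx=2.2,fy=2.2))
```

```text
[ 1.11514934e+01  1.75814549e+01 -1.37469730e+01 -4.69307538e-03
 -5.86692674e+01  9.60215624e+01]
```

View pics/s6.png

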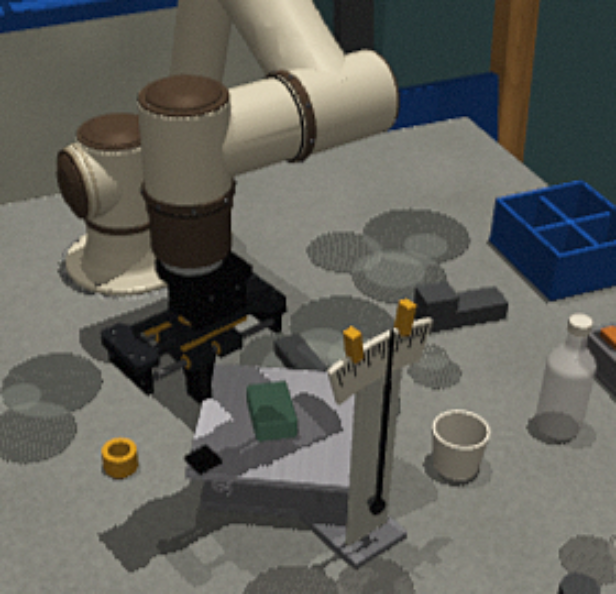

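The wrist link stays well above the tabs and behind the scale, so I'll descend on the square pad.

```bash
python3 -m crank '[[1,[0,0,0.3],[0,0,0]],[1,[0,0,0.3],[0,0,0]],[1,[0,0,0.15],[0,0,0]],[1,[0,0,0.08],[0,0,0]],[1,[0,0,0.04],[0,0,0]],[1,[0,0,0.03],[0,0,0]],[1,[0,0,0],[0,0,0]],[1,[0,0,0],[0,0,0]]]'
python3 nd.py n7
```

```text
time_s: 9.2
tcp_pos: [0.5525, -0.0549, 0.0841]
ee_rot: [[0.956, 0.294, 0.002], [0.294, -0.956, 0.0], [0.002, 0.0, -1.0]]
wrist_force: [0.8, 0.0, 0.1]
gripper_width: 0.002
[(np.float64(0.1), np.float64(-0.026), 2), (np.float64(0.11), np.float64(-0.026), 0), (np.float64(0.12), np.float64(-0.02), 0), (np.float64(0.13), np.float64(-0.012), 1), (np.float64(0.14), np.float64(-0.016), 3), (np.float64(0.15), np.float64(-0.014), 0), (np.float64(0.16), np.float64(-0.012), 0), (np.float64(0.17), np.float64(-0.014), 1), (np.float64(0.18), np.float64(-0.012), 4), (np.float64(0.19), np.float64(-0.01), 5), (np.float64(0.2), np.float64(-0.008), 2), (np.float64(0.21), np.float64(-0.006), 0)]
[ 0.5525 -0.055   0.084 ] [ 0.7  0.4 -1.5] 9.25
```

View pics/n7.png

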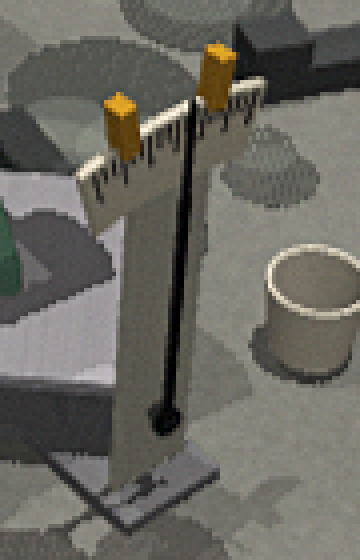

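The needle is steady, and the corrected level baseline is ≈ −0.007. The left press was therefore ≈ −0.121 to −0.127 while held, well inside ±0.025 of the target. Now I'll press the square pad.

```bash
python3 -m crank '[[1,[0,0,0.03],[0,0,0]],[1,[0,0,0.03],[0,0,0]],[1,[0,0,0.03],[0,0,0]],[1,[0,0,0.03],[0,0,0]],[1,[0,0,0],[0,0,0]],[1,[0,0,0],[0,0,0]]]'
python3 nd.py n8
```

```text
time_s: 9.85
tcp_pos: [0.553, -0.0556, 0.072]
ee_rot: [[0.956, 0.294, 0.002], [0.294, -0.956, -0.001], [0.002, 0.001, -1.0]]
wrist_force: [1.3, -3.5, 5.8]
gripper_width: 0.003
[(np.float64(0.1), np.float64(0.066), 2), (np.float64(0.11), np.float64(0.07), 3), (np.float64(0.12), np.float64(0.072), 8), (np.float64(0.13), np.float64(0.076), 2), (np.float64(0.14), np.float64(0.078), 0), (np.float64(0.15), np.float64(0.08), 1), (np.float64(0.16), np.float64(0.08), 1), (np.float64(0.17), np.float64(0.082), 3), (np.float64(0.18), np.float64(0.08), 1), (np.float64(0.19), np.float64(0.08), 1), (np.float64(0.2), np.float64(0.082), 0), (np.float64(0.21), np.float64(0.082), 0)]
[ 0.553  -0.0556  0.072 ] [ 1.4 -4.9  5.7] 9.9
```

View pics/n8.png

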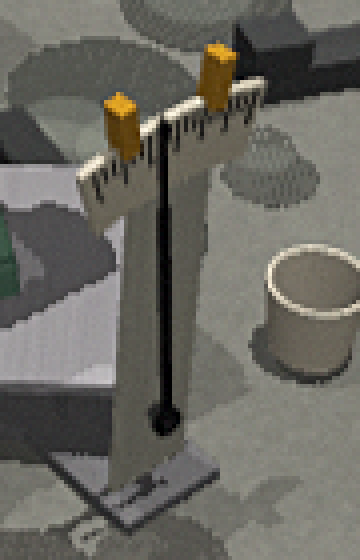

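```bash
python3 -m crank '[[1,[0,0,0.03],[0,0,0]],[1,[0,0,0.02],[0,0,0]],[1,[0,0,0.015],[0,0,0]],[1,[0,0,0],[0,0,0]],[1,[0,0,0],[0,0,0]]]'
python3 nd.py n9
python3 - <<'E'
from station import r
from h import *
c=r.capture("top");cv2.imwrite("pics/t9b.png",cv2.resize(c["img"][105:155,215:281],None,fx=12,fy=12,interpolation=0))
s=r.capture("scene");cv2.imwrite("pics/s9b.png",cv2.resize(s["img"][185:235,325:385],None,fx=12,fy=12,interpolation=0))
E
```

```text
time_s: 10.4
tcp_pos: [0.5531, -0.0556, 0.0661]
ee_rot: [[0.956, 0.294, 0.002], [0.294, -0.956, -0.001], [0.002, 0.002, -1.0]]
wrist_force: [0.4, -3.3, 7.8]
gripper_width: 0.008
[(np.float64(0.1), np.float64(0.12), 0), (np.float64(0.11), np.float64(0.128), 3), (np.float64(0.12), np.float64(0.13), 1), (np.float64(0.13), np.float64(0.132), 2), (np.float64(0.14), np.float64(0.128), 0), (np.float64(0.15), np.float64(0.13), 0), (np.float64(0.16), np.float64(0.132), 1), (np.float64(0.17), np.float64(0.132), 2), (np.float64(0.18), np.float64(0.134), 4), (np.float64(0.19), np.float64(0.136), 1), (np.float64(0.2), np.float64(0.136), 4), (np.float64(0.21), np.float64(0.136), 1)]
[ 0.553  -0.0556  0.0661] [-0.6 -4.4  7.6] 10.45
```

View pics/t9b.png

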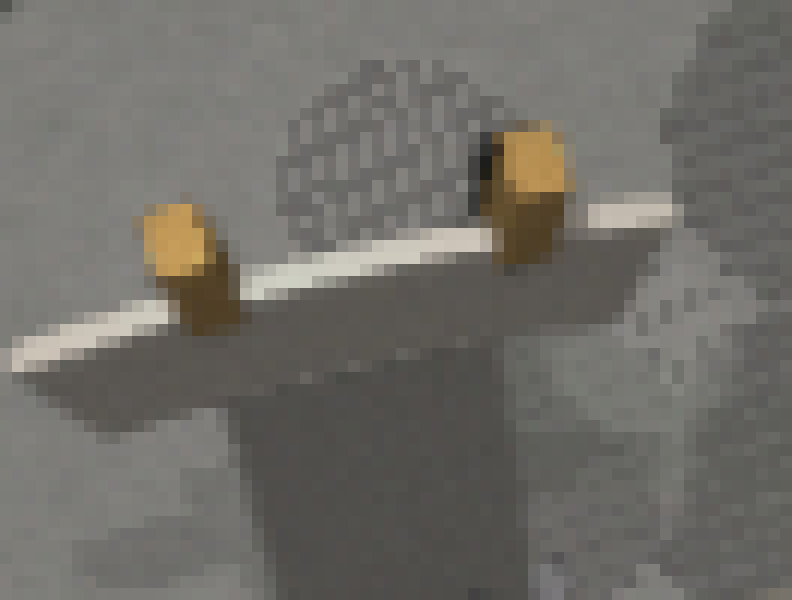

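View pics/s9b.png

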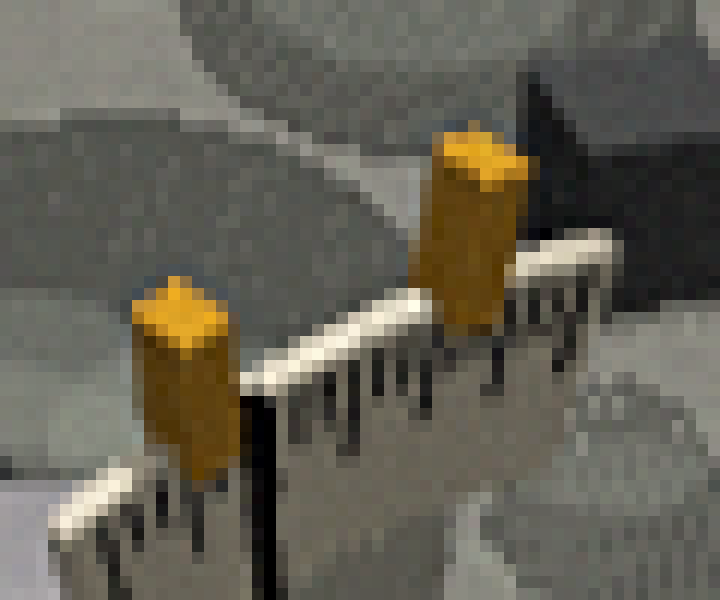

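Tilt is ≈ 0.143 and the needle is about 4 mm short of the right tab, in both the scene and top views. I'll press 1.7 mm more and hold.

```bash
python3 -m crank '[[1,[0,0,0.01],[0,0,0]],[1,[0,0,0.008],[0,0,0]],[1,[0,0,0],[0,0,0]],[1,[0,0,0],[0,0,0]]]'
python3 nd.py n10
python3 - <<'E'
from station import r
from h import *
a=r.capture("top")["img"][105:155,215:281];b=r.capture("scene")["img"][185:235,325:385]
cv2.imwrite("pics/m.png",np.hstack([cv2.resize(k,(k.shape[1]*6,300),interpolation=0) for k in(a,b)]))
E
```

```text
time_s: 10.95
tcp_pos: [0.553, -0.0556, 0.0645]
ee_rot: [[0.956, 0.294, 0.002], [0.294, -0.956, -0.001], [0.002, 0.002, -1.0]]
wrist_force: [-0.7, -3.3, 9.9]
gripper_width: 0.008
[(np.float64(0.1), np.float64(0.14), 0), (np.float64(0.11), np.float64(0.14), 2), (np.float64(0.12), np.float64(0.14), 0), (np.float64(0.13), np.float64(0.144), 5), (np.float64(0.14), np.float64(0.146), 1), (np.float64(0.15), np.float64(0.146), 1), (np.float64(0.16), np.float64(0.144), 0), (np.float64(0.17), np.float64(0.148), 2), (np.float64(0.18), np.float64(0.15), 6), (np.float64(0.19), np.float64(0.152), 0), (np.float64(0.2), np.float64(0.15), 0), (np.float64(0.21), np.float64(0.15), 4)]
[ 0.553  -0.0556  0.0645] [-0.3 -2.9  9.3] 11.0
```

View pics/m.png

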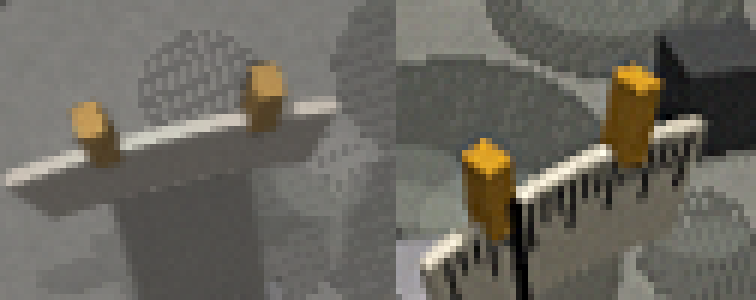

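Tilt is ≈ 0.157 against a target of 0.159, and the needle is hidden behind the right tab in the top view. I'll hold, then release.

```bash
python3 -m crank '[[1,[0,0,0],[0,0,0]],[1,[0,0,0],[0,0,0]],[1,[0,0,0],[0,0,0]],[1,[0,0,0],[0,0,0]],[1,[0,0,0],[0,0,0]],[1,[0,0,0],[0,0,0]],[1,[0,0,0],[0,0,0]]]'
python3 -m crank '[[1,[0,0,-0.03],[0,0,0]],[1,[0,0,-0.04],[0,0,0]],[1,[0,0,-0.05],[0,0,0]],[1,[0,0,-0.06],[0,0,0]],[1,[0,0,-0.2],[0,0,0]],[1,[0,0,-0.4],[0,0,0]],[1,[0,0,-0.4],[0,0,0]],[1,[0,0,0],[0,0,0]]]'
python3 -m crank '[[1,[-0.3,0,-0.3],[0,0,0]],[1,[-0.3,0,-0.3],[0,0,0]],[1,[-0.3,0,0],[0,0,0]],[1,[0,0,0],[0,0,0]],[1,[0,0,0],[0,0,0]],[1,[0,0,0],[0,0,0]]]'
python3 nd.py n11
python3 - <<'E'
from station import r
from h import *
a=r.capture("top")["img"];b=r.capture("scene")["img"]
cv2.imwrite("pics/e.png",np.hstack([cv2.resize(k,(400,300)) for k in(a,b)]))
E
```

```text
time_s: 11.8
tcp_pos: [0.553, -0.0556, 0.0645]
ee_rot: [[0.956, 0.294, 0.002], [0.294, -0.956, -0.001], [0.002, 0.002, -1.0]]
wrist_force: [0.3, -2.9, 8.9]
gripper_width: 0.007
time_s: 12.6
tcp_pos: [0.5547, -0.0544, 0.1863]
ee_rot: [[0.956, 0.295, 0.01], [0.295, -0.956, 0.001], [0.01, 0.002, -1.0]]
wrist_force: [-0.7, 0.7, 0.3]
gripper_width: 0.004
time_s: 13.2
tcp_pos: [0.466, -0.0811, 0.2401]
ee_rot: [[0.956, 0.294, -0.002], [0.294, -0.956, 0.0], [-0.002, -0.001, -1.0]]
wrist_force: [0.7, 0.3, -0.7]
gripper_width: 0.003
[(np.float64(0.1), np.float64(-0.026), 6), (np.float64(0.11), np.float64(-0.024), 0), (np.float64(0.12), np.float64(-0.018), 0), (np.float64(0.13), np.float64(-0.01), 5), (np.float64(0.14), np.float64(-0.016), 4), (np.float64(0.15), np.float64(-0.014), 0), (np.float64(0.16), np.float64(-0.01), 3), (np.float64(0.17), np.float64(-0.014), 2), (np.float64(0.18), np.float64(-0.012), 4), (np.float64(0.19), np.float64(-0.01), 6), (np.float64(0.2), np.float64(-0.008), 1), (np.float64(0.21), np.float64(-0.006), 0)]
[ 0.4662 -0.0811  0.24  ] [ 0.2  0.2 -0.1] 13.25
```

View pics/e.png

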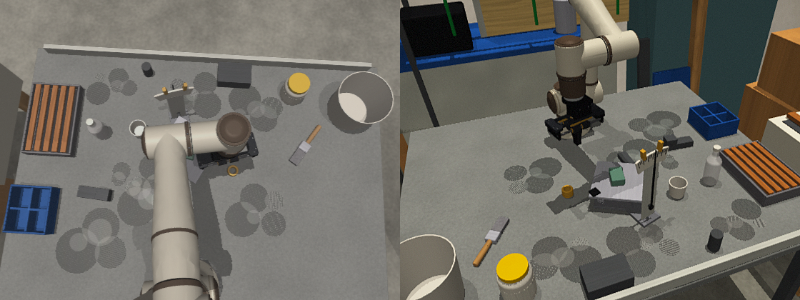

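View pics/n11.png

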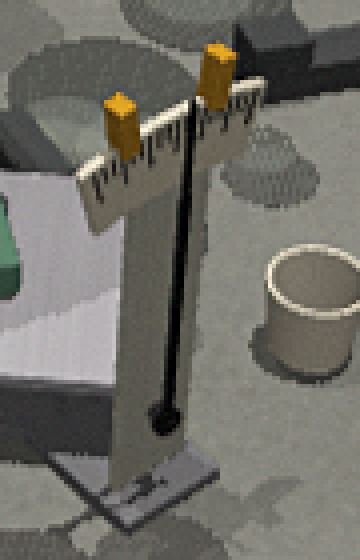

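Run:
```python
from station import r
from h import *
s=r.capture("scene")["img"]
for i in(cv2.imread("pics/scene0.png"),s):
    h=cv2.cvtColor(i[220:275,280:325],cv2.COLOR_BGR2HSV)
    print([b for b in blobs((h[...,0]>60)&(h[...,0]<95)&(h[...,1]>60),(280,220),30)])
print(r.sense()["time_s"]);r.finish_job()
```

```text
[(array([303.2, 246.7]), np.int32(477), array([13, 14, 22, 27], dtype=int32))]
[(array([303.3, 246.5]), np.int32(482), array([12, 13, 23, 28], dtype=int32))]
13.4
the job is handed in; nothing more can be done
```

I checked the tilt table both ways with the shut fingertips, and the job is handed in at about 13.4 s. No verdict was reported, so everything below is from my own measurements.

| Press | Tilt while held | Tab angle | Held for |
|---|---|---|---|
| Round pad, left tab | −0.121 to −0.127 rad | −0.118 rad | just over 1 s |
| Square pad, right tab | +0.157 rad | +0.159 rad | about 1 s |

- **Needle:** the plate sprang back level after each press, and the needle read the same both times. In each press the top view showed the needle hidden behind its tab.
- **Left press estimate:** my level reading before this press was taken with the finger already resting lightly on the pad. I first read the tilt as −0.116 rad; the later level readings corrected it to about −0.127 rad. That puts the needle roughly 2 mm past the tab's middle, inside the 6 mm limit.
- **Last checks:** the plate was level, the arm was clear with wrist force near zero, and the glass block was within 0.2 pixel of its starting place. By eye, the tabs and other objects showed no movement; I did not measure them.

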